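# Make up two sample kits for the rheometer

## Task

Make up the two sample kits on the trays. On the blue tray stand the white-lidded jar in the middle of the large disc and the red and green vials in the middle of the small discs, one on each; on the orange tray stand the blue-lidded jar in the middle of the large disc and the tan vial in the middle of the small one. Tip nothing over, leave the light blue note pad where it is, and let go of everything.

Things in the scene. Friction and masses are not known exactly. Their poses are not given: they have to be found in the camera images.
- blue_tray: blue kit tray, fixed, 144 mm (its x) by 90 mm (its y); origin: centre of its underside, z up. Flat floor 6 mm above the bench, rim 3 mm wide and 3 mm above the floor. White discs printed flat on the floor: a large one (diameter 70 mm) centred at x = +24, y = 0 mm; two small ones (diameter 36 mm) at x = -42, y = +24 and y = -24 mm. Its -x end, with the small discs, points roughly to the robot
- orange_tray: orange kit tray, fixed, 144 mm (its x) by 90 mm (its y); origin: centre of its underside, z up. Flat floor 6 mm above the bench, rim 3 mm wide and 3 mm above the floor. White discs printed flat on the floor: a large one (diameter 60 mm) centred at x = +24, y = 0 mm; one small one (diameter 36 mm) at x = -42, y = 0 mm. Its -x end, with the small disc, points roughly to the robot
- white_lid_jar: upright screw-lid sample jar, white lid, cream contents, diameter 54 mm, height 62 mm; origin at the centre of its underside, z up; round, so its yaw means nothing. Solid to the touch up to 46 mm height: grip it there. Goes on the large disc of the blue tray
- blue_lid_jar: upright screw-lid sample jar, blue lid, brown contents, diameter 42 mm, height 50 mm; origin at the centre of its underside, z up; round, so its yaw means nothing. Solid to the touch up to 38 mm height: grip it there. Goes on the large disc of the orange tray
- red_vial: upright capped glass vial with red contents and a white cap, diameter 20 mm, height 46 mm; origin at the centre of its underside, z up; round, so its yaw means nothing. Solid to the touch up to 37 mm height: grip it there. Goes on either small disc of the blue tray
- green_vial: upright capped glass vial with green contents and a white cap, diameter 20 mm, height 46 mm; origin at the centre of its underside, z up; round, so its yaw means nothing. Solid to the touch up to 37 mm height: grip it there. Goes on the other small disc of the blue tray
- tan_vial: upright capped glass vial with tan contents and a white cap, diameter 20 mm, height 46 mm; origin at the centre of its underside, z up; round, so its yaw means nothing. Solid to the touch up to 37 mm height: grip it there. Goes on the small disc of the orange tray
- blue_pad: light blue note pad lying flat, 37 mm by 37 mm by 14 mm thick; origin at the centre of its underside. Bystander among the stock, belongs to no kit: leave it alone
Mind the look-alikes: they are no part of the job. Leave any pink or turquoise look-alike of the green_vial alone.

How it is judged:
At the end, for the whole second after the job is handed in: White-lidded jar and red and green vials on the blue tray, blue-lidded jar and tan vial on the orange one, each at rest on the tray floor within 12 mm (along and across) of the centre of its own disc, upright within 0.12 rad; the blue pad within 25 mm of its start (x of white_lid_jar in the frame of blue_tray between 0.012 and 0.036 m and y of white_lid_jar in the frame of blue_tray between -0.012 and 0.012 m and z of white_lid_jar in the frame of blue_tray between 0.002 and 0.01 m and x of blue_lid_jar in the frame of orange_tray between 0.012 and 0.036 m and y of blue_lid_jar in the frame of orange_tray between -0.012 and 0.012 m and z of blue_lid_jar in the frame of orange_tray between 0.002 and 0.01 m and x of tan_vial in the frame of orange_tray between -0.054 and -0.03 m and y of tan_vial in the frame of orange_tray between -0.012 and 0.012 m and z of tan_vial in the frame of orange_tray between 0.002 and 0.01 m and (((x of red_vial in the frame of blue_tray between -0.054 and -0.03 m and y of red_vial in the frame of blue_tray between 0.012 and 0.036 m and z of red_vial in the frame of blue_tray between 0.002 and 0.01 m) and (x of green_vial in the frame of blue_tray between -0.054 and -0.03 m and y of green_vial in the frame of blue_tray between -0.036 and -0.012 m and z of green_vial in the frame of blue_tray between 0.002 and 0.01 m)) or ((x of red_vial in the frame of blue_tray between -0.054 and -0.03 m and y of red_vial in the frame of blue_tray between -0.036 and -0.012 m and z of red_vial in the frame of blue_tray between 0.002 and 0.01 m) and (x of green_vial in the frame of blue_tray between -0.054 and -0.03 m and y of green_vial in the frame of blue_tray between 0.012 and 0.036 m and z of green_vial in the frame of blue_tray between 0.002 and 0.01 m))) and angle between each of white_lid_jar, blue_lid_jar, red_vial, green_vial, tan_vial's own z axis and vertical below 0.12 rad and linear speed of each of white_lid_jar, blue_lid_jar, red_vial, green_vial, tan_vial below 0.02 m/s and angular speed of each of white_lid_jar, blue_lid_jar, red_vial, green_vial, tan_vial below 0.2 rad/s and distance of blue_pad from where it was at the start of the episode below 0.025 m); the robot touches nothing.
It fails at once if a jar or vial is tipped over (more than 0.6 rad) (angle between any of white_lid_jar, blue_lid_jar, red_vial, green_vial, tan_vial's own z axis and vertical above 0.6 rad).
It fails at once if the blue pad is moved more than 25 mm (distance of blue_pad from where it was at the start of the episode above 0.025 m).
It also fails if it takes over 120 s, if anything falls off the work surface, if the arm or the gripper's body presses on something with over 40 N, if the wrist force passes 120 N, or if a joint passes its speed limit or range.

## Robot

A 6-joint arm with a two-finger parallel gripper is mounted at the origin on the work surface; the furniture and walls round the work are solid. World frame = base frame: x ahead of the robot, y to its left, z up, the work surface at z = 0. Lengths are in m, angles in rad, forces in N, time in s.
With the tool pointing down it reaches from about 0.275 to 0.75 m from the base axis. Payload 10.2 kg.
Tool frame: the origin (TCP) lies between the finger pads; the fingertips stand 22 mm ahead of it and the grasp point (between the pads) lies 3 mm ahead of it (bot.tip_extent is the distance from the TCP to the fingertips, in m); z points along the fingers, y is the line along which they close (so a half turn about z gives the same grasp; the last joint's range is limited). The gripper opens to 88 mm and grips with 3 to 60 N. Pads are 18 mm wide; open, the fingers measure 123 mm over their backs; the gripper's body (75 mm by 187 mm) begins 45 mm behind the grasp point.
Start: joints at [1.073, 0.313, 1.498, -0, 1.331, -0.223], TCP at [0.142, 0.505, 0.261] pointing down, gripper open.
Joint ranges: [-2.94, 2.94], [-0.97, 2.17], [0.19, 2.56], [-1.23, 4.37], [0.02, 3.11], [-2.88, 2.88]. Speed limits (rad/s): [2.39, 2.39, 3.01, 3.14, 3.14, 3.14].

## Interface

Orientations are given as a rotation vector (axis times angle).
In Python, from bench import sense, eyes, order, bot gives the robot as it stands.
- The arm moves only by the shell command python3 -m inch 'ROWS' [OPENING] [FORCE]. ROWS is a JSON object of lists of equal length, an entry for each row: "linear": the shift along the tool's x, y, z in mm, a list of three; "spin": the turn about the tool's z in rad. In form: {"linear": [[x, y, z], ...], "spin": [spin, ...]}. A call has 1 to 8 rows; each row is the pose to reach, as a shift and turn from the pose commanded when the call began, along the tool's axes at that moment; what a row does not reach only later rows make up. A row lasts 1/10 s, in which the tool goes at most 50 mm and 8.59 degrees, less where a joint would pass 70% of its speed; a pose out of reach is approached as far as the arm can. A call with a gripper value outside its range is refused whole. OPENING is the finger opening in mm, from 0 to 88.1, set as the call begins (- or left out, the last holds). The fingers move at their own pace and stop on an object; FORCE is the grip in N (left out, the last holds). Time passes only in rows, so rows that repeat a pose let the fingers close. It gives the time, the measured TCP pose, the force, the opening and the grip force at its end, in the units of the state.
- sense(): the state, without advancing time (a new reading comes with each control period).
- eyes.get_image(name): name is "scene" or "top"; returns a dict with "img" (384x512x3 uint8, red, green, blue), "mtx" (3x3 intrinsics, pixels), "R" (3x3) and "t" (3): a world point X has camera coordinates R X + t. Camera axes: x right, y down, z forward; pixel columns grow to the right and rows downward; lengths in m; the calibration is good to about 2 mm. A picture is of the moment at which its call begins. There is no depth.
- order.sign_off(): hands the job in; it is judged then, once.
The state is a dict: "time": time; "joints": joint angles; "joint_velocities": joint speeds; "effort": joint torques, N m; "tcp_pos": TCP position; "eef_rot": TCP orientation; "ft_force": force on the tool from outside, world axes, zero at the start; "wrist_torque": the same for the moment, N m; "width": finger opening in m; "gripper_force": force on a finger pad.
Only numpy, scipy, OpenCV 4.12 (cv2) and the standard library are available. Lean on these libraries where they do the work, as an engineer would, in place of code of your own. Each camera call takes 0.05 s, during which the arm holds its last target. There are 200 camera calls.

## Working session

There is one attempt and no reset: what is moved stays moved. The work goes in short steps, Python scripts to look and compute and a shell command to move; the robot and the scene stay as the last step left them, time stands still between calls to the robot, and variables do not carry over. Pictures are saved under pics/ and viewed, at most 14 in all, crops included, and the job is handed in when it is done.

```bash
ls; mkdir -p pics; python3 - <<'E'
from bench import sense, eyes
import cv2,numpy as np
for n in("top","scene"):
    d=eyes.get_image(n); cv2.imwrite(f"pics/{n}0.png",d["img"][:,:,::-1]); np.savez(f"{n}0.npz",**d)
    print(n,d["mtx"].tolist(),(-d["R"].T@d["t"]).round(3),d["R"].round(3).tolist())
s=sense();print(s)
E
```

```text
pics
top [[369.72793537193877, 0.0, 254.40361405347286], [0.0, 369.72793537193877, 191.12609631092582], [0.0, 0.0, 1.0]] [ 0.357 -0.198  0.889] [[0.012, -1.0, 0.017], [-0.995, -0.014, -0.104], [0.104, -0.016, -0.994]]
scene [[405.6380168652677, 0.0, 256.4559517813296], [0.0, 405.6380168652677, 190.66854105824441], [0.0, 0.0, 1.0]] [-0.313 -0.145  0.466] [[-0.126, -0.992, -0.026], [-0.481, 0.084, -0.873], [0.868, -0.098, -0.487]]
{'time': 0.1, 'joints': array([ 1.07262269e+00,  3.13366357e-01,  1.49832194e+00, -2.08296732e-06,
        1.33095778e+00, -2.23408078e-01]), 'joint_velocities': array([ 0.00022068, -0.00321851, -0.00106346, -0.00170757,  0.00041468,
       -0.00015327]), 'effort': array([ 2.88222218e-03, -4.02804387e+01, -2.52647710e+01,  6.95872516e-02,
        3.41173389e-02, -6.54852283e-05]), 'tcp_pos': array([0.14237409, 0.50514426, 0.26024719]), 'eef_rot': array([-4.30192848e-01, -3.11162523e+00,  1.54912328e-03]), 'ft_force': array([-0.1254197 , -0.6742336 , -0.69662914]), 'wrist_torque': array([ 0.00148458,  0.01437726, -0.03363504]), 'gripper_force': 0.0, 'width': 0.08818490935294315}
```

View pics/top0.png

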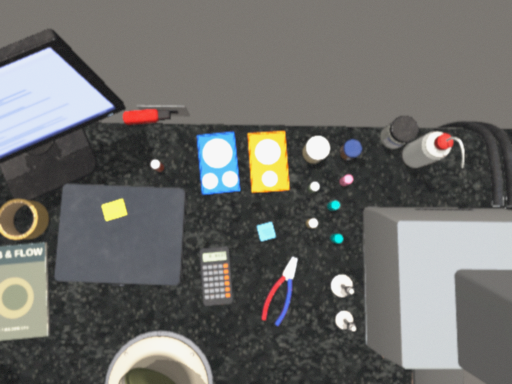

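View pics/scene0.png

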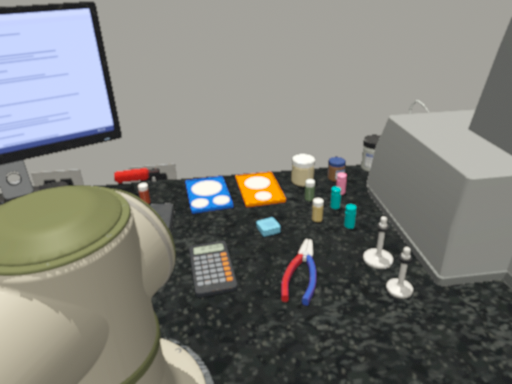

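Top view: the blue tray is at (218,162) and the orange tray at (269,161). The white-lid jar is at (317,149) and the blue-lid jar at (353,148). White caps are at (315,186), (313,223) and (155,164), the pink look-alike at (347,180), turquoise ones at (335,205) and (338,238), and the pad at (266,231).

Scene view: 
- **Green vial candidates:** green (310,189), turquoise (336,197), turquoise (350,216), pink (342,182).
- **Others:** tan is at (318,209), and red at (144,192) beside the monitor.

I'll check this choice in a close crop and measure positions.

```bash
cat > h.py <<'E'
import numpy as np, cv2
def ray(d,uv,z):
    p=np.linalg.solve(d["mtx"],np.array([uv[0],uv[1],1.])); v=d["R"].T@p; c=-d["R"].T@d["t"]
    return c+v*(z-c[2])/v[2]
def proj(d,X):
    p=d["mtx"]@(d["R"]@np.asarray(X,float)+d["t"]); return p[:2]/p[2]
def blobs(img,lo,hi,box,amin=15):
    h=cv2.cvtColor(img,cv2.COLOR_RGB2HSV); m=cv2.inRange(h,np.array(lo),np.array(hi))
    k=np.zeros_like(m);x0,y0,x1,y1=box;k[y0:y1,x0:x1]=m[y0:y1,x0:x1]
    n,l,s,c=cv2.connectedComponentsWithStats(k)
    return [(c[i],s[i].tolist(),l==i) for i in range(1,n) if s[i][4]>=amin]
E
python3 - <<'E'
from h import *
t=dict(np.load("top0.npz"));s=dict(np.load("scene0.npz"))
a=cv2.resize(s["img"][140:240,275:375],None,fx=4,fy=4,interpolation=2);b=cv2.resize(t["img"][125:250,290:370],None,fx=3.2,fy=3.2,interpolation=2)
c=cv2.resize(s["img"][170:220,125:165],None,fx=3,fy=3)
W=np.zeros((400,780,3),np.uint8);W[:,:400]=a;W[:b.shape[0],400:400+b.shape[1]]=b;W[:150,660:]=c
cv2.imwrite("pics/crop.png",W[:,:,::-1])
print("white caps top")
for c,st,_ in blobs(t["img"],(0,0,150),(180,70,255),(145,130,360,235)): 
    print(c.round(1),st,[ray(t,c,z)[:2].round(4) for z in(.006,.046,.062)])
print("bluelid");[print(c.round(1),st,ray(t,c,.05).round(4)) for c,st,_ in blobs(t["img"],(112,80,50),(128,255,255),(335,130,370,165))]
print("tray b")
for nm,lo,hi in(("blue",(100,150,120),(115,255,255)),("orange",(12,150,150),(28,255,255)),):
  for c,st,m in blobs(t["img"],lo,hi,(190,125,295,200),100):
    r=cv2.minAreaRect(cv2.findContours(m.astype(np.uint8),0,1)[0][0]); bx=cv2.boxPoints(r)
    W=np.array([ray(t,p,.008)[:2] for p in bx]); print(nm,st,W.round(4).tolist(),W.mean(0).round(4),[np.linalg.norm(W[i]-W[i-1]).round(4) for i in range(4)])
print("scene whites")
for c,st,_ in blobs(s["img"],(0,0,150),(180,60,255),(130,150,360,225)): print(c.round(1),st,[ray(s,c,z)[:2].round(4) for z in(.006,.046,.062)])
print("pad",[ray(t,c,.014).round(4) for c,_,_ in blobs(t["img"],(90,60,120),(100,200,255),(250,215,285,245))])
# box / monitor
for n,p in(("boxtop corner",(365,208)),("boxtop",(399,208)),("mon corner",(124,106)),("candle",(343,286))): print(n,[ray(t,p,z)[:2].round(3) for z in(0,.1,.2,.3)])
E
```

```text
white caps top
[317.4 147.6] [305, 136, 25, 25, 481] [array([ 0.5577, -0.3646]), array([ 0.5486, -0.357 ]), array([ 0.545, -0.354])]
[217.  152.8] [203, 138, 30, 30, 700] [array([ 0.5412, -0.1207]), array([ 0.5329, -0.1242]), array([ 0.5295, -0.1256])]
[267.3 151.4] [255, 139, 26, 26, 525] [array([ 0.5465, -0.2425]), array([ 0.5379, -0.2405]), array([ 0.5344, -0.2397])]
[155.  163.7] [151, 159, 9, 10, 75] [array([0.5121, 0.0279]), array([0.5051, 0.0177]), array([0.5023, 0.0136])]
[229.5 178.5] [222, 171, 16, 16, 208] [array([ 0.4787, -0.152 ]), array([ 0.4732, -0.1541]), array([ 0.471 , -0.1549])]
[269.3 178.4] [262, 171, 16, 16, 205] [array([ 0.4805, -0.2479]), array([ 0.4749, -0.2456]), array([ 0.4726, -0.2447])]
[209.5 180.5] [202, 173, 16, 16, 207] [array([ 0.4732, -0.1042]), array([ 0.4679, -0.1084]), array([ 0.4658, -0.1101])]
[347.9 178.7] [345, 175, 7, 8, 43] [array([ 0.4824, -0.4383]), array([ 0.4767, -0.4274]), array([ 0.4744, -0.4231])]
[314.4 186. ] [310, 182, 10, 9, 76] [array([ 0.4635, -0.3568]), array([ 0.4586, -0.3496]), array([ 0.4567, -0.3467])]
[312.6 222.6] [308, 
[... 1800 characters left out ...]
[191, 198, 17, 10, 125] [array([ 0.4736, -0.1054]), array([ 0.4052, -0.1089]), array([ 0.3779, -0.1103])]
[317.8 201.9] [313, 198, 11, 10, 85] [array([ 0.4328, -0.3645]), array([ 0.368 , -0.3455]), array([ 0.342 , -0.3378])]
pad [array([ 0.3543, -0.2401,  0.014 ])]
boxtop corner [array([ 0.412, -0.48 ]), array([ 0.406, -0.449]), array([ 0.4  , -0.417]), array([ 0.394, -0.385])]
boxtop [array([ 0.413, -0.563]), array([ 0.407, -0.522]), array([ 0.401, -0.481]), array([ 0.394, -0.44 ])]
mon corner [array([0.656, 0.111]), array([0.622, 0.076]), array([0.589, 0.042]), array([0.555, 0.007])]
candle [array([ 0.227, -0.425]), array([ 0.242, -0.399]), array([ 0.256, -0.374]), array([ 0.271, -0.348])]
```

View pics/crop.png

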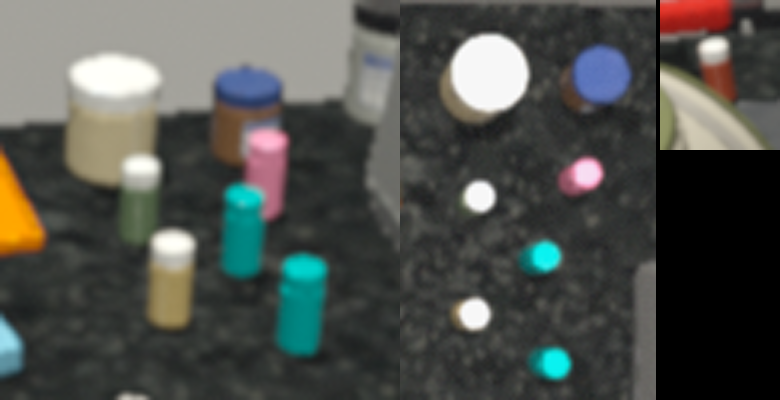

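The crop confirms the choice. The muted green vial with a white cap is at scene (310,190), between the white jar and the tan vial. The pink and two turquoise ones have coloured caps. Next I'll triangulate the obstacles and compute the targets.

```bash
python3 - <<'E'
from h import *
t=dict(np.load("top0.npz"));s=dict(np.load("scene0.npz"))
P=[d["mtx"]@np.c_[d["R"],d["t"]] for d in(t,s)]
for n,a,b in(("monBR",(124,106),(120,133)),("monTR",(50,33),(100,3)),("box front-left top",(365,208),(390,117)),("boxnear-left top",(366,362),(439,213)),("cand1",(349,290),(383,221)),("red cap",(155,163.7),(143,184)),("green cap",(314.4,186),(310,179)),("tan cap",(312.6,222.6),(318,199)),("blue lid",(352.6,147.7),(337.5,161)),("white lid",(317.4,147.6),(303.5,159.5)),("plate",(187,115),(177,168)),("bottle cap",(405,128),(372,138))):
    X=cv2.triangulatePoints(P[0],P[1],np.array(a,float),np.array(b,float)).ravel();X=X[:3]/X[3]
    print(n,X.round(3),"err",(proj(t,X)-a).round(1),(proj(s,X)-b).round(1))
print("turq/pink",[ray(t,p,.046)[:2].round(3) for p in((335,204),(339,238),(348,179))])
# discs from both views -> tray frames
D={"blue":[(217,152.8),(229.5,178.5),(209.5,180.5)],"orange":[(267.3,151.4),(269.3,178.4)]}
S={"blue":[(206.2,187.7),(221,199.6),(199.4,202.7)],"orange":[(256.9,182.3),(262.8,195.4)]}
for k in D:
    for a,b in zip(D[k],S[k]): print(k,ray(t,a,.006)[:2].round(4),ray(s,b,.006)[:2].round(4))
E
```

```text
monBR [0.612 0.066 0.131] err [-0.2  0. ] [0.2 0. ]
monTR [0.62  0.064 0.408] err [ 7.5 -1. ] [-4.1 -1. ]
box front-left top [ 0.388 -0.452  0.204] err [19.4  6.3] [-16.    2.5]
boxnear-left top [ 0.11 -0.43  0.17] err [3.9 1.3] [-4.6  1.3]
cand1 [ 0.23  -0.419  0.082] err [0.9 0.2] [-0.9  0.2]
red cap [0.505 0.016 0.048] err [ 0.6 -0. ] [-0.5 -0. ]
green cap [ 0.458 -0.35   0.051] err [0.6 0.1] [-0.5  0.1]
tan cap [ 0.374 -0.346  0.049] err [0.6 0.1] [-0.6  0.1]
blue lid [ 0.55  -0.441  0.045] err [0.6 0.1] [-0.5  0.1]
white lid [ 0.546 -0.356  0.058] err [0.5 0.1] [-0.4  0. ]
plate [ 0.629 -0.05   0.022] err [0.8 0. ] [-0.6 -0. ]
bottle cap [ 0.59  -0.544  0.082] err [-1.9 -0.5] [ 1.5 -0.4]
turq/pink [array([ 0.418, -0.397]), array([ 0.34 , -0.405]), array([ 0.476, -0.428])]
blue [ 0.5411 -0.1206] [ 0.5414 -0.1218]
blue [ 0.4787 -0.152 ] [ 0.4793 -0.1538]
blue [ 0.4732 -0.1041] [ 0.4738 -0.1054]
orange [ 0.5465 -0.2425] [ 0.5474 -0.244 ]
orange [ 0.4804 -0.2479] [ 0.482  -0.2491]
```

```bash
cat > go.py <<'E'
# prints tool-frame shift (mm) and spin from present pose to world target x y z(TCP), yaw of tool y axis in deg (0 = world y)
import sys,numpy as np
from bench import sense
from scipy.spatial.transform import Rotation as Ro
s=sense();R=Ro.from_rotvec(s["eef_rot"]).as_matrix()
if len(sys.argv)>3:
    x=np.array(list(map(float,sys.argv[1:4])));a=np.radians(float(sys.argv[4]))
    T=np.array([[-np.cos(a),-np.sin(a),0],[-np.sin(a),np.cos(a),0],[0,0,-1]]).T@np.eye(3)
    T=np.array([[-np.cos(a),-np.sin(a),0],[-np.sin(a),np.cos(a),0],[0,0,-1]])
    print("shift",(R.T@(x-s["tcp_pos"])*1e3).round(1),"rotvec tool",Ro.from_matrix(R.T@T).as_rotvec().round(3))
print("t",s["time"],"tcp",s["tcp_pos"].round(4),"w",s["width"].round(4),"gf",round(float(s["gripper_force"]),1),"q6",s["joints"][5].round(2),"F",s["ft_force"].round(1))
E
python3 go.py 0.505 0.018 0.15 0
```

```text
shift [-481.2 -370.4  110.5] rotvec tool [-0.001 -0.    -0.275]Traceback (most recent call last):
  File "go.py", line 11, in <module>
    print("t",s["time"],"tcp",s["tcp_pos"].round(4),"w",s["width"].round(4),"gf",round(float(s["gripper_force"]),1),"q6",s["joints"][5].round(2),"F",s["ft_force"].round(1))
                                                        ^^^^^^^^^^^^^^^^
AttributeError: 'float' object has no attribute 'round'
```

```bash
sed -i 's/s\["width"\].round(4)/round(s["width"],4)/' go.py
python3 -m inch '{"linear":[[-20,-15,0],[-55,-42,0],[-92,-71,0],[-130,-100,0],[-168,-129,0],[-205,-158,0],[-235,-180,0],[-240,-185,0]],"spin":[-0.03,-0.07,-0.11,-0.15,-0.19,-0.23,-0.275,-0.275]}' 40 20
python3 go.py 0.505 0.018 0.15 0
```

```text
time: 0.9
tcp_pos: [0.3249, 0.2598, 0.2606]
eef_rot: [-0.004, -3.142, 0.001]
ft_force: [0.2, 0.5, 1.0]
width: 0.0399
gripper_force: 0.0
shift [-180.8 -241.2  110.7] rotvec tool [-0.001 -0.    -0.003]
t 0.9 tcp [0.3249 0.2598 0.2606] w 0.0399 gf 0.0 q6 -1.18 F [0.2 0.5 1. ]
```

```bash

python3 -m inch '{"linear":[[-18,-24,10],[-46,-60,25],[-76,-100,45],[-105,-140,65],[-134,-178,85],[-161,-215,100],[-178,-238,110],[-181,-241,110]],"spin":[0,0,0,0,0,0,0,0]}'
python3 go.py 0.505 0.018 0.028 0
python3 - <<'E'
from bench import eyes
import cv2,numpy as np
t=eyes.get_image("top")["img"];s=eyes.get_image("scene")["img"]
cv2.imwrite("pics/r1.png",np.hstack([cv2.resize(t[110:260,80:280],None,fx=2,fy=2),cv2.resize(s[110:260,80:280],None,fx=2,fy=2)])[:,:,::-1])
E
```

```text
time: 1.7
tcp_pos: [0.5051, 0.0192, 0.1488]
eef_rot: [-0.005, -3.139, -0.0]
ft_force: [-0.8, 0.7, -0.0]
width: 0.0401
gripper_force: 0.0
shift [ -0.2  -1.2 120.8] rotvec tool [ 0.    -0.003 -0.003]
t 1.7 tcp [0.5051 0.0192 0.1488] w 0.0401 gf 0.0 q6 -1.76 F [-0.8  0.7 -0. ]
```

View pics/r1.png

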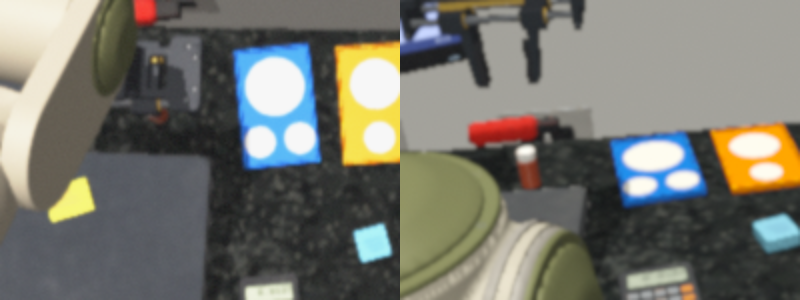

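The gripper hangs over the red vial: the fingers straddle it in both halves of the picture, with the vial at crop (528,165). I'll descend.

```bash

python3 -m inch '{"linear":[[0,-1,20],[0,-1,55],[0,-1,85],[0,-1,103],[0,-1,114],[0,-1,118],[0,-1,118],[0,-1,118]],"spin":[0,0,0,0,0,0,0,0]}'
python3 -m inch '{"linear":[[0,0,0],[0,0,0],[0,0,0],[0,0,0],[0,0,0]],"spin":[0,0,0,0,0]}' 5 15
python3 go.py
```

```text
time: 2.6
tcp_pos: [0.5047, 0.0204, 0.0337]
eef_rot: [-0.001, 3.14, -0.0]
ft_force: [-0.7, -0.6, 0.5]
width: 0.0402
gripper_force: 0.0
time: 3.1
tcp_pos: [0.5045, 0.0201, 0.033]
eef_rot: [-0.0, 3.141, -0.0]
ft_force: [-0.2, -0.0, 5.1]
width: 0.0197
gripper_force: 15.0
t 3.1 tcp [0.5045 0.0201 0.033 ] w 0.0197 gf 15.0 q6 -1.76 F [-0.2 -0.   5.1]
```

```bash

python3 -m inch '{"linear":[[0,0,-8],[0,0,-25],[0,0,-50],[0,0,-70],[5,-20,-75],[12,-50,-75],[20,-80,-75],[25,-105,-75]],"spin":[0,0,0,0,0,0,0,0]}'
python3 go.py 0.4735 -0.1048 0.05 -5
```

```text
time: 3.9
tcp_pos: [0.4788, -0.0861, 0.1081]
eef_rot: [0.0, 3.142, -0.0]
ft_force: [-0.8, -0.1, -0.2]
width: 0.0199
gripper_force: 15.0
shift [  5.3 -18.7  58.1] rotvec tool [-0.     0.     0.087]
t 3.9 tcp [ 0.4788 -0.0861  0.1081] w 0.0199 gf 15.0 q6 -1.99 F [-0.8 -0.1 -0.2]
```

```bash

python3 -m inch '{"linear":[[3,-12,5],[5,-19,20],[5,-19,38],[5,-19,50],[5,-19,58],[5,-19,62],[5,-19,64],[5,-19,64]],"spin":[0,0,0,0,0,0,0,0]}'
python3 go.py 0.4735 -0.1048 0.040 0
```

```text
time: 4.7
tcp_pos: [0.4745, -0.1038, 0.0439]
eef_rot: [-0.001, 3.141, -0.0]
ft_force: [-0.3, 0.1, -0.0]
width: 0.02
gripper_force: 15.0
shift [ 1.  -1.   3.9] rotvec tool [-0.  0.  0.]
t 4.7 tcp [ 0.4745 -0.1038  0.0439] w 0.02 gf 15.0 q6 -2.03 F [-0.3  0.1 -0. ]
```

```bash

python3 -m inch '{"linear":[[1,-1,2],[1,-1,4],[1,-1,4],[1,-1,4]],"spin":[0,0,0,0]}'
python3 -m inch '{"linear":[[0,0,0],[0,0,0],[0,0,0],[0,0,-10],[0,0,-40],[0,0,-75],[0,0,-90],[0,0,-90]],"spin":[0,0,0,0,0,0,0,0]}' 34
python3 go.py 0.4586 -0.3496 0.13 90
```

```text
time: 5.1
tcp_pos: [0.4734, -0.1049, 0.0398]
eef_rot: [-0.0, 3.142, -0.0]
ft_force: [0.8, -0.4, -0.2]
width: 0.02
gripper_force: 15.0
time: 5.9
tcp_pos: [0.4743, -0.1053, 0.1322]
eef_rot: [-0.001, 3.137, -0.003]
ft_force: [0.1, 0.1, -0.0]
width: 0.034
gripper_force: 0.0
shift [  15.8 -244.3    2.7] rotvec tool [-0.005  0.002 -1.57 ]
t 5.9 tcp [ 0.4743 -0.1053  0.1322] w 0.034 gf 0.0 q6 -2.03 F [ 0.1  0.1 -0. ]
```

```bash

python3 -m inch '{"linear":[[1,-20,0],[4,-60,0],[7,-100,0],[10,-140,0],[12,-180,0],[15,-215,0],[16,-240,0],[16,-244,0]],"spin":[0.1,0.24,0.38,0.52,0.66,0.8,0.94,1.07]}'
python3 -m inch '{"linear":[[0,0,0],[0,0,0],[0,0,0],[0,0,0],[0,0,0]],"spin":[0.14,0.28,0.42,0.5,0.5]}' 40
python3 go.py 0.4586 -0.3496 0.033 -90
python3 - <<'E'
from bench import eyes
import cv2,numpy as np
t=eyes.get_image("top")["img"];s=eyes.get_image("scene")["img"]
cv2.imwrite("pics/r2.png",np.hstack([cv2.resize(t[110:260,180:380],None,fx=2,fy=2),cv2.resize(s[110:260,180:380],None,fx=2,fy=2)])[:,:,::-1])
E
```

```text
time: 6.7
tcp_pos: [0.4565, -0.3512, 0.1285]
eef_rot: [-1.612, -2.695, -0.0]
ft_force: [-0.1, 0.7, 1.1]
width: 0.0341
gripper_force: 0.0
time: 7.2
tcp_pos: [0.4571, -0.3485, 0.1287]
eef_rot: [-2.22, -2.221, -0.0]
ft_force: [-0.8, 0.0, -0.1]
width: 0.0401
gripper_force: 0.0
shift [-1.2  1.6 95.7] rotvec tool [-0.001 -0.001  0.   ]
t 7.2 tcp [ 0.4571 -0.3485  0.1287] w 0.0401 gf 0.0 q6 -0.86 F [-0.8  0.  -0.1]
```

View pics/r2.png

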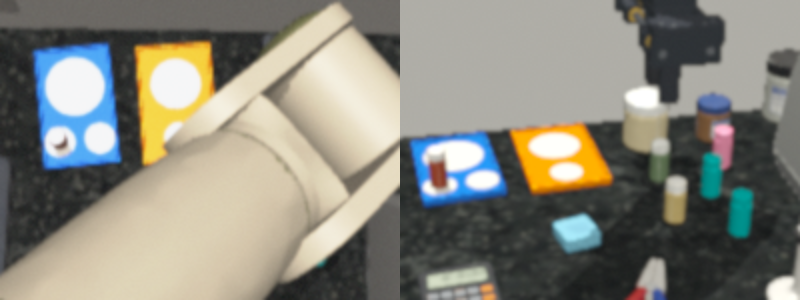

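Red stands upright on the left small disc, at crop (437,170). The gripper is above the green vial at crop (660,160).

```bash

python3 -m inch '{"linear":[[-1,1.5,15],[-1,1.5,40],[-1,1.5,65],[-1,1.5,82],[-1,1.5,92],[-1,1.5,95],[-1,1.5,95]],"spin":[0,0,0,0,0,0,0]}'
python3 -m inch '{"linear":[[0,0,0],[0,0,0],[0,0,0],[0,0,0],[0,0,0]],"spin":[0,0,0,0,0]}' 5 15
python3 -m inch '{"linear":[[0,0,-8],[0,0,-25],[0,0,-50],[0,0,-70],[0,0,-78],[0,0,-78]],"spin":[0,0,0,0,0,0]}'
python3 go.py 0.479 -0.153 0.111 -90
```

```text
time: 8.0
tcp_pos: [0.4589, -0.3499, 0.0345]
eef_rot: [-2.22, -2.223, 0.0]
ft_force: [-0.6, -0.5, -0.2]
width: 0.04
gripper_force: 0.0
time: 8.5
tcp_pos: [0.4591, -0.3501, 0.0353]
eef_rot: [2.22, 2.222, -0.0]
ft_force: [-0.1, 0.3, 5.6]
width: 0.0198
gripper_force: 15.0
time: 9.1
tcp_pos: [0.4591, -0.3501, 0.1136]
eef_rot: [2.219, 2.221, -0.0]
ft_force: [0.0, -0.0, -0.1]
width: 0.0196
gripper_force: 15.0
shift [197.1  20.1   2.4] rotvec tool [0.001 0.001 0.001]
t 9.1 tcp [ 0.4591 -0.3501  0.1136] w 0.0196 gf 15.0 q6 -0.86 F [ 0.  -0.  -0.1]
```

```bash

python3 -m inch '{"linear":[[15,2,0],[50,6,0],[90,10,0],[130,14,0],[165,17,0],[190,20,0],[197,20,0],[197,20,0]],"spin":[0,0,0,0,0,0,0,0]}'
python3 -m inch '{"linear":[[0,0,15],[0,0,35],[0,0,52],[0,0,64],[0,0,69],[0,0,69]],"spin":[0,0,0,0,0,0]}'
python3 go.py 0.479 -0.153 0.041 -90
```

```text
time: 9.9
tcp_pos: [0.4783, -0.1518, 0.1121]
eef_rot: [-2.218, -2.223, 0.001]
ft_force: [0.0, -0.4, -0.7]
width: 0.0199
gripper_force: 15.0
time: 10.5
tcp_pos: [0.4785, -0.1532, 0.0433]
eef_rot: [-2.22, -2.221, 0.0]
ft_force: [-0.3, -0.1, -0.4]
width: 0.0204
gripper_force: 15.0
shift [0.2 0.5 2.3] rotvec tool [-0.001 -0.     0.   ]
t 10.5 tcp [ 0.4785 -0.1532  0.0433] w 0.0204 gf 15.0 q6 -0.54 F [-0.3 -0.1 -0.4]
```

```bash

python3 -m inch '{"linear":[[0,0,2],[0,0,3],[0,0,3]],"spin":[0,0,0]}'
python3 -m inch '{"linear":[[0,0,0],[0,0,0],[0,0,0],[0,0,-10],[0,0,-40],[0,0,-75],[0,0,-90],[0,0,-90]],"spin":[0,0,0,0,0,0,0,0]}' 34
python3 go.py 0.3746 -0.3455 0.13 -90
```

```text
time: 10.8
tcp_pos: [0.479, -0.153, 0.0413]
eef_rot: [2.219, 2.222, 0.0]
ft_force: [-0.7, -0.9, 3.3]
width: 0.0199
gripper_force: 15.0
time: 11.6
tcp_pos: [0.4796, -0.1533, 0.1333]
eef_rot: [2.217, 2.219, 0.002]
ft_force: [-0.2, -0.2, 0.1]
width: 0.0342
gripper_force: 0.0
shift [-192.1 -105.2    3.3] rotvec tool [0.004 0.002 0.001]
t 11.6 tcp [ 0.4796 -0.1533  0.1333] w 0.0342 gf 0.0 q6 -0.54 F [-0.2 -0.2  0.1]
```

```bash

python3 -m inch '{"linear":[[-15,-8,0],[-45,-25,0],[-80,-44,0],[-115,-63,0],[-150,-82,0],[-178,-98,0],[-190,-104,0],[-192,-105,0]],"spin":[0,0,0,0,0,0,0,0]}' 40
python3 go.py 0.3746 -0.3455 0.034 -90
```

```text
time: 12.4
tcp_pos: [0.3733, -0.3454, 0.1301]
eef_rot: [-2.222, -2.22, -0.0]
ft_force: [0.4, 0.0, -0.9]
width: 0.04
gripper_force: 0.0
shift [-0.2  1.3 96.1] rotvec tool [-0.001 -0.001 -0.001]
t 12.4 tcp [ 0.3733 -0.3454  0.1301] w 0.04 gf 0.0 q6 -0.98 F [ 0.4  0.  -0.9]
```

```bash

python3 -m inch '{"linear":[[0,1,15],[0,1,40],[0,1,65],[0,1,82],[0,1,92],[0,1,96],[0,1,96]],"spin":[0,0,0,0,0,0,0]}'
python3 -m inch '{"linear":[[0,0,0],[0,0,0],[0,0,0],[0,0,0],[0,0,0]],"spin":[0,0,0,0,0]}' 5 15
python3 -m inch '{"linear":[[0,0,-8],[0,0,-25],[0,0,-50],[0,0,-70],[0,0,-78],[0,0,-78]],"spin":[0,0,0,0,0,0]}'
python3 go.py 0.481 -0.2485 0.113 -90
```

```text
time: 13.1
tcp_pos: [0.3752, -0.3445, 0.0347]
eef_rot: [-2.219, -2.223, -0.0]
ft_force: [0.6, -1.0, 0.8]
width: 0.0401
gripper_force: 0.0
time: 13.6
tcp_pos: [0.3751, -0.3452, 0.0352]
eef_rot: [2.22, 2.222, -0.0]
ft_force: [-0.7, 1.1, 5.7]
width: 0.02
gripper_force: 15.0
time: 14.2
tcp_pos: [0.3751, -0.3452, 0.1135]
eef_rot: [2.219, 2.221, -0.001]
ft_force: [-0.1, -0.5, -0.1]
width: 0.0199
gripper_force: 15.0
shift [ 96.6 106.    0.4] rotvec tool [0.001 0.001 0.001]
t 14.2 tcp [ 0.3751 -0.3452  0.1135] w 0.0199 gf 15.0 q6 -0.98 F [-0.1 -0.5 -0.1]
```

```bash

python3 -m inch '{"linear":[[10,10,0],[35,38,0],[62,68,0],[85,93,0],[96,105,0],[97,106,0],[97,106,0]],"spin":[0,0,0,0,0,0,0]}'
python3 -m inch '{"linear":[[0,0,15],[0,0,35],[0,0,52],[0,0,64],[0,0,69],[0,0,71],[0,0,71]],"spin":[0,0,0,0,0,0,0]}'
python3 go.py 0.481 -0.2485 0.0415 -90
```

```text
time: 14.9
tcp_pos: [0.4806, -0.2473, 0.1119]
eef_rot: [-2.218, -2.222, 0.0]
ft_force: [-0.2, -0.0, -0.2]
width: 0.0203
gripper_force: 15.0
time: 15.6
tcp_pos: [0.4808, -0.2481, 0.042]
eef_rot: [2.22, 2.222, 0.0]
ft_force: [0.3, 0.4, 0.2]
width: 0.0202
gripper_force: 15.0
shift [-0.4  0.2  0.5] rotvec tool [0.    0.    0.001]
t 15.6 tcp [ 0.4808 -0.2481  0.042 ] w 0.0202 gf 15.0 q6 -0.69 F [0.3 0.4 0.2]
```

```bash

python3 -m inch '{"linear":[[0,0,1],[0,0,1]],"spin":[0,0]}'
python3 -m inch '{"linear":[[0,0,0],[0,0,0],[0,0,0],[0,0,-10],[0,0,-40],[0,0,-75],[0,0,-105],[0,0,-110]],"spin":[0,0,0,0,0,0,0,0]}' 34
python3 go.py 0.545 -0.355 0.15 0
```

```text
time: 15.8
tcp_pos: [0.4811, -0.2481, 0.0413]
eef_rot: [2.219, 2.222, 0.0]
ft_force: [1.1, -0.5, 1.9]
width: 0.0199
gripper_force: 15.0
time: 16.6
tcp_pos: [0.4819, -0.2486, 0.1547]
eef_rot: [2.216, 2.218, 0.001]
ft_force: [-0.1, 0.0, -0.7]
width: 0.0341
gripper_force: 0.0
shift [-106.5   63.     5.5] rotvec tool [ 1.00e-03  7.00e-03 -1.57e+00]
t 16.6 tcp [ 0.4819 -0.2486  0.1547] w 0.0341 gf 0.0 q6 -0.69 F [-0.1  0.  -0.7]
```

```bash

python3 -m inch '{"linear":[[-8,5,0],[-25,15,0],[-45,27,0],[-65,39,0],[-85,50,0],[-100,59,2],[-106,63,4],[-106,63,4]],"spin":[-0.1,-0.24,-0.38,-0.52,-0.66,-0.8,-0.94,-1.07]}' 70 30
python3 -m inch '{"linear":[[0,0,0],[0,0,0],[0,0,0],[0,0,0],[0,0,0]],"spin":[-0.14,-0.28,-0.42,-0.5,-0.5]}'
python3 go.py 0.545 -0.355 0.033 0
python3 - <<'E'
from bench import eyes
import cv2,numpy as np
s=eyes.get_image("scene")["img"]
cv2.imwrite("pics/r3.png",cv2.resize(s[90:240,180:380],None,fx=3,fy=3)[:,:,::-1])
E
```

```text
time: 17.4
tcp_pos: [0.5437, -0.3543, 0.1452]
eef_rot: [-0.769, -3.044, -0.001]
ft_force: [-0.0, 0.3, -0.0]
width: 0.0698
gripper_force: 0.0
time: 17.9
tcp_pos: [0.5437, -0.3535, 0.146]
eef_rot: [0.001, -3.141, -0.001]
ft_force: [-0.6, 0.0, -0.4]
width: 0.07
gripper_force: 0.0
shift [ -1.4  -1.6 113. ] rotvec tool [ 0.001 -0.001  0.001]
t 17.9 tcp [ 0.5437 -0.3535  0.146 ] w 0.07 gf 0.0 q6 -2.33 F [-0.6  0.  -0.4]
```

View pics/r3.png

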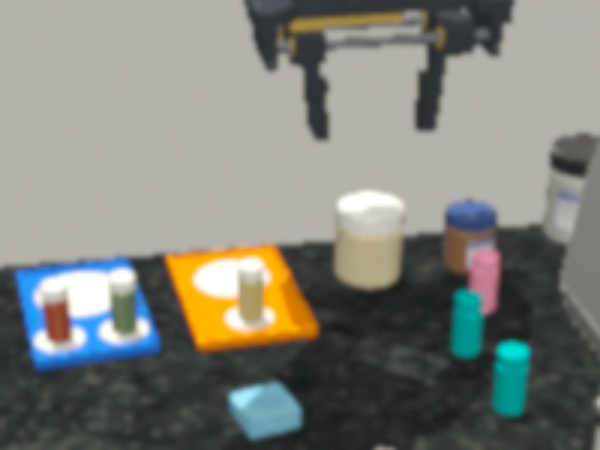

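All three vials stand on their discs. The fingers, at (318,130) and (428,130), are centred over the white-lid jar at (369,240). I'll descend.

```bash

python3 -m inch '{"linear":[[-1,-1.5,10],[-1,-1.5,30],[-1,-1.5,55],[-1,-1.5,75],[-1,-1.5,92],[-1,-1.5,103],[-1,-1.5,108],[-1,-1.5,108]],"spin":[0,0,0,0,0,0,0,0]}'
python3 -m inch '{"linear":[[0,0,0],[0,0,0],[0,0,0],[0,0,0],[0,0,0]],"spin":[0,0,0,0,0]}' 40 30
python3 -m inch '{"linear":[[0,0,-6],[0,0,-20],[0,0,-40],[0,0,-60],[0,0,-78],[0,0,-85],[0,0,-85]],"spin":[0,0,0,0,0,0,0]}'
python3 go.py 0.541 -0.1212 0.125 -6.5
```

```text
time: 18.75
tcp_pos: [0.5448, -0.3552, 0.0382]
eef_rot: [-0.0, -3.141, -0.001]
ft_force: [0.3, -0.3, 1.1]
width: 0.0698
gripper_force: 0.0
time: 19.25
tcp_pos: [0.5452, -0.3554, 0.0395]
eef_rot: [-0.0, 3.141, -0.001]
ft_force: [-0.7, 0.7, 5.6]
width: 0.0507
gripper_force: 29.9
time: 19.95
tcp_pos: [0.5451, -0.3555, 0.1249]
eef_rot: [-0.0, 3.14, -0.002]
ft_force: [-0.5, -0.7, -1.3]
width: 0.0505
gripper_force: 30.0
shift [  4.1 234.3  -0.4] rotvec tool [-0.001  0.002  0.114]
t 19.95 tcp [ 0.5451 -0.3555  0.1249] w 0.0505 gf 30.0 q6 -2.33 F [-0.5 -0.7 -1.3]
```

```bash

python3 -m inch '{"linear":[[0,15,0],[1,45,0],[2,85,0],[3,125,0],[4,165,0],[4,200,0],[4,225,0],[4,234,0]],"spin":[0,0,0,0,0,0,0,0]}'
python3 -m inch '{"linear":[[0,0,0],[0,0,15],[0,0,30],[0,0,35],[0,0,35]],"spin":[0,0,0,0,0]}'
python3 go.py 0.541 -0.1212 0.046 0
python3 - <<'E'
from bench import eyes,sense
from h import *
d=eyes.get_image("scene");s=d["img"];p=sense()["tcp_pos"]
print("expect jar bottom/lid top centre px",(proj(d,[p[0],p[1],p[2]-.0385])-[130,90])*4,(proj(d,[p[0],p[1],p[2]+.0235])-[130,90])*4)
cv2.imwrite("pics/r4.png",cv2.resize(s[90:230,130:310],None,fx=4,fy=4)[:,:,::-1])
E
```

```text
time: 20.75
tcp_pos: [0.5404, -0.1191, 0.123]
eef_rot: [0.004, -3.14, -0.001]
ft_force: [-0.2, -0.0, -2.5]
width: 0.0507
gripper_force: 30.0
time: 21.25
tcp_pos: [0.5406, -0.1222, 0.088]
eef_rot: [-0.002, -3.14, -0.001]
ft_force: [0.7, 0.7, -1.9]
width: 0.0508
gripper_force: 30.0
shift [-0.5  1.  42. ] rotvec tool [ 0.    -0.001 -0.001]
t 21.25 tcp [ 0.5406 -0.1222  0.088 ] w 0.0508 gf 30.0 q6 -2.0 F [ 0.7  0.7 -1.9]
expect jar bottom/lid top centre px [298.88281726 324.28387658] [289.16842055 225.31500334]
```

View pics/r4.png

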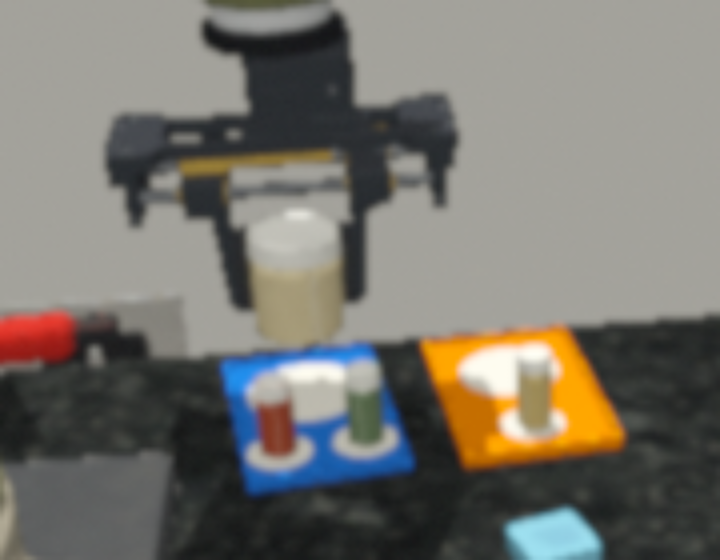

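The jar hangs upright between the fingers, its lid at crop (294,225) against an expected (289,225), so it is centred. I'll lower it.

```bash

python3 -m inch '{"linear":[[0,1,10],[0,1,22],[0,1,32],[0,1,37],[0,1,39],[0,1,40],[0,1,40]],"spin":[0,0,0,0,0,0,0]}'
python3 -m inch '{"linear":[[0,0,1],[0,0,2],[0,0,2]],"spin":[0,0,0]}'
```

```text
time: 22.0
tcp_pos: [0.541, -0.1203, 0.0489]
eef_rot: [-0.0, 3.141, -0.0]
ft_force: [0.6, -0.2, -1.5]
width: 0.0506
gripper_force: 30.0
time: 22.3
tcp_pos: [0.5408, -0.1203, 0.0467]
eef_rot: [-0.0, 3.142, -0.0]
ft_force: [-0.4, -0.1, -1.3]
width: 0.0504
gripper_force: 30.0
```

```bash

python3 -m inch '{"linear":[[0,0,0.8],[0,0,1.5],[0,0,1.5]],"spin":[0,0,0]}'
python3 -m inch '{"linear":[[0,0,0],[0,0,0],[0,0,0],[0,0,0],[0,0,-25],[0,0,-60],[0,0,-95],[0,0,-105]],"spin":[0,0,0,0,0,0,0,0]}' 70
python3 go.py 0.549 -0.439 0.14 0
```

```text
time: 22.6
tcp_pos: [0.5409, -0.1203, 0.0454]
eef_rot: [-0.0, 3.141, -0.0]
ft_force: [-2.5, 1.2, 1.4]
width: 0.0503
gripper_force: 29.9
time: 23.4
tcp_pos: [0.542, -0.1207, 0.1536]
eef_rot: [-0.001, 3.137, -0.004]
ft_force: [0.6, 0.6, -0.4]
width: 0.0703
gripper_force: 0.0
shift [  -6.8 -318.3   14.4] rotvec tool [-0.002  0.005  0.   ]
t 23.4 tcp [ 0.542  -0.1207  0.1536] w 0.0703 gf 0.0 q6 -2.0 F [ 0.6  0.6 -0.4]
```

Before reaching for the blue-lid jar I need a better fix on the dark-capped bottle and the back wall beside it.

```bash
python3 - <<'E'
from h import *
t=dict(np.load("top0.npz"));s=dict(np.load("scene0.npz"))
a=cv2.resize(t["img"][105:205,320:480],None,fx=5,fy=5,interpolation=2)[:, :400+0]
a=cv2.resize(t["img"][105:185,330:470],None,fx=5,fy=5,interpolation=2)
b=cv2.resize(s["img"][95:195,300:400],None,fx=3.9,fy=3.9,interpolation=2)
a=cv2.resize(a,(400,int(a.shape[0]*400/a.shape[1])))
W=np.zeros((390,790,3),np.uint8);W[:a.shape[0],:400]=a;W[:,400:]=b;cv2.imwrite("pics/bott.png",W[:,:,::-1])
for c in(300,375,200):
    g=cv2.cvtColor(t["img"],7)[105:140,c].astype(int);r=105+np.argmax(abs(np.diff(g)))+1
    g2=None;print("edge col",c,r,[ray(t,(c,r),z)[:2].round(3) for z in(0,)])
for c in(230,290,325):
    g=cv2.GaussianBlur(cv2.cvtColor(s["img"],7),(3,3),0)[150:190,c].astype(int);r=150+np.argmax(abs(np.diff(g)))+1
    print("scene edge",c,r,ray(s,(c,r),0)[:2].round(3))
E
```

```text
edge col 300 126 [array([ 0.613, -0.323])]
edge col 375 127 [array([ 0.613, -0.509])]
edge col 200 135 [array([ 0.586, -0.077])]
scene edge 230 175 [ 0.61  -0.183]
scene edge 290 171 [ 0.605 -0.337]
scene edge 325 168 [ 0.606 -0.43 ]
```

View pics/bott.png

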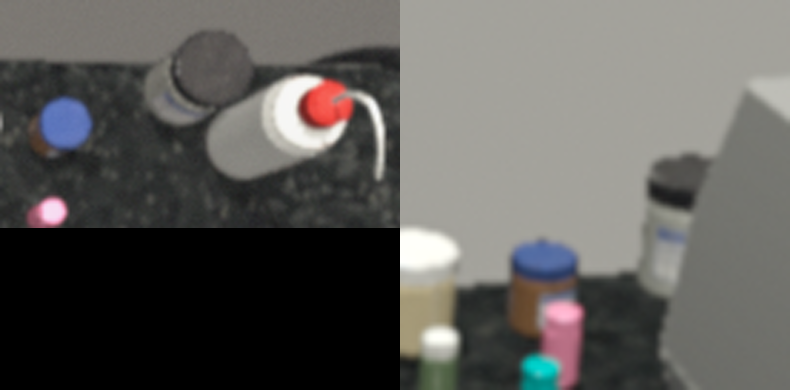

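The back edge or wall lies at x≈0.61, and the dark-capped bottle's left side is at y≈−0.525, so a centred grasp would bring the gripper body into the bottle. I'll straddle the jar with the gripper shifted 17 mm to the left, wide open, low down, and let the closing fingers centre it.

```bash

python3 -m inch '{"linear":[[-1,-20,0],[-2,-60,0],[-3,-105,0],[-4,-150,0],[-5,-195,0],[-6,-240,0],[-7,-280,0],[-7,-300,0]],"spin":[0,0,0,0,0,0,0,0]}' 88
python3 -m inch '{"linear":[[0,0,0],[0,0,0]],"spin":[0,0]}'
python3 go.py 0.549 -0.422 0.030 0
python3 - <<'E'
from bench import eyes,sense
from h import *
d=eyes.get_image("scene");s=d["img"]
cv2.imwrite("pics/r5.png",cv2.resize(s[70:230,230:400],None,fx=3.5,fy=3.5)[:,:,::-1])
E
```

```text
time: 24.2
tcp_pos: [0.5469, -0.4233, 0.1485]
eef_rot: [-0.003, -3.141, -0.001]
ft_force: [0.7, 0.6, -0.1]
width: 0.0883
gripper_force: 0.0
time: 24.4
tcp_pos: [0.5477, -0.4196, 0.149]
eef_rot: [0.0, -3.14, -0.002]
ft_force: [0.7, 0.9, -0.9]
width: 0.0882
gripper_force: 0.0
shift [ -1.4  -2.6 119. ] rotvec tool [ 0.002 -0.001  0.   ]
t 24.4 tcp [ 0.5477 -0.4196  0.149 ] w 0.0882 gf 0.0 q6 -2.39 F [ 0.7  0.9 -0.9]
```

View pics/r5.png

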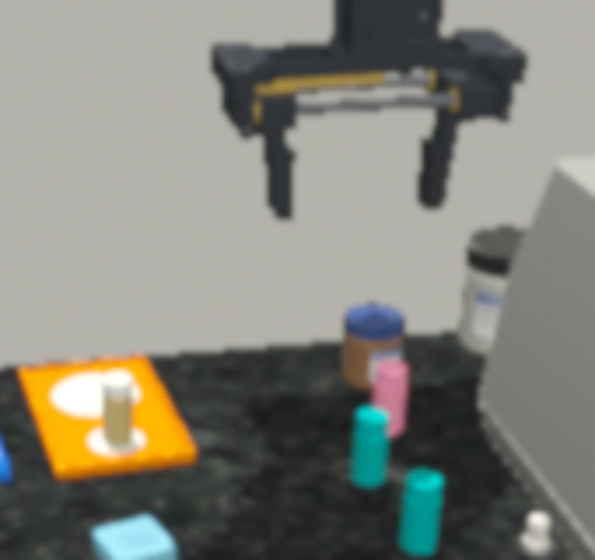

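The fingers, at (282,210) and (432,205), straddle the blue-lid jar (373,345), with the right one between the jar and the bottle (490,290). I'll descend in two stages with a force check.

```bash

python3 -m inch '{"linear":[[-1,-3,10],[-1,-3,30],[-1,-3,50],[-1,-3,68],[-1,-3,78],[-1,-3,80],[-1,-3,80]],"spin":[0,0,0,0,0,0,0]}'
python3 go.py 0.549 -0.4225 0.030 0
python3 - <<'E'
from bench import eyes
from h import *
s=eyes.get_image("scene")["img"]
cv2.imwrite("pics/r6.png",cv2.resize(s[100:220,270:400],None,fx=4,fy=4)[:,:,::-1])
E
```

```text
time: 25.15
tcp_pos: [0.5492, -0.4231, 0.0705]
eef_rot: [-0.001, 3.141, -0.0]
ft_force: [-0.4, 0.4, 0.9]
width: 0.0877
gripper_force: 0.0
shift [ 0.2  0.6 40.5] rotvec tool [-0.     0.     0.001]
t 25.15 tcp [ 0.5492 -0.4231  0.0705] w 0.0877 gf 0.0 q6 -2.4 F [-0.4  0.4  0.9]
```

View pics/r6.png

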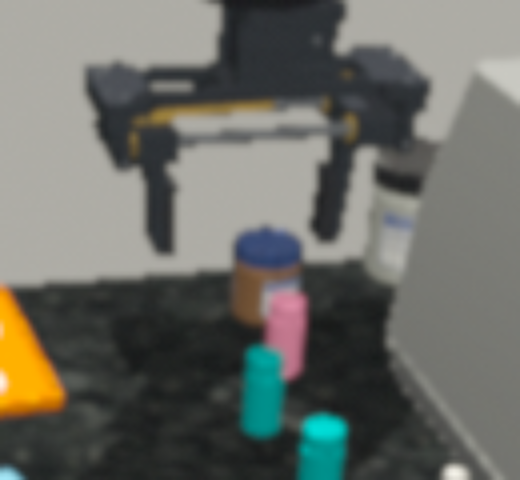

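```bash
python3 - <<'E'
from h import *
t=dict(np.load("top0.npz"));s=dict(np.load("scene0.npz"))
for z in(.07,.09,.11,.13):
    print(z,"cap left/centre/bottom-edge top",[ray(t,p,z)[:2].round(3) for p in((391.2,128),(404.5,129),(404,142))],"scene left, centre",[ray(s,p,z)[:2].round(3) for p in((363.6,138),(376,138))])
print("base left",ray(t,(381,138),0).round(3),ray(s,(361.5,169),0).round(3))
E
```

```text
0.07 cap left/centre/bottom-edge top [array([ 0.592, -0.522]), array([ 0.59 , -0.552]), array([ 0.559, -0.55 ])] scene left, centre [array([ 0.62 , -0.531]), array([ 0.614, -0.562])]
0.09 cap left/centre/bottom-edge top [array([ 0.586, -0.514]), array([ 0.584, -0.544]), array([ 0.554, -0.542])] scene left, centre [array([ 0.573, -0.511]), array([ 0.567, -0.541])]
0.11 cap left/centre/bottom-edge top [array([ 0.58 , -0.506]), array([ 0.578, -0.535]), array([ 0.55 , -0.533])] scene left, centre [array([ 0.526, -0.492]), array([ 0.52, -0.52])]
0.13 cap left/centre/bottom-edge top [array([ 0.574, -0.498]), array([ 0.573, -0.526]), array([ 0.545, -0.524])] scene left, centre [array([ 0.479, -0.473]), array([ 0.474, -0.499])]
base left [ 0.586 -0.523  0.   ] [ 0.584 -0.52   0.   ]
```

The cap top is at z≈0.085 and y≈−0.516, which leaves almost no room for the body at full depth. So I'll grip the jar high, with the body above the cap, and slide it 40 mm left. Then I'll regrip it lower.

```bash

python3 -m inch '{"linear":[[0,2,0],[0,4,5],[0,4,14],[0,4,22],[0,4,25],[0,4,25]],"spin":[0,0,0,0,0,0]}' 
python3 -m inch '{"linear":[[0,0,0],[0,0,0],[0,0,0],[0,0,0],[0,0,0],[0,0,0]],"spin":[0,0,0,0,0,0]}' 30 6
python3 go.py
```

```text
time: 25.8
tcp_pos: [0.5487, -0.4191, 0.0443]
eef_rot: [0.0, -3.141, -0.002]
ft_force: [-0.6, -0.1, 0.5]
width: 0.0881
gripper_force: 0.0
time: 26.4
tcp_pos: [0.5489, -0.4194, 0.0454]
eef_rot: [-0.0, 3.141, -0.0]
ft_force: [0.1, -0.9, 0.2]
width: 0.0426
gripper_force: 0.5
t 26.4 tcp [ 0.5489 -0.4194  0.0454] w 0.0426 gf 0.5 q6 -2.39 F [ 0.1 -0.9  0.2]
```

```bash

python3 -m inch '{"linear":[[0,0,0],[0,0,0],[0,0,0]],"spin":[0,0,0]}' 30 6
python3 - <<'E'
from bench import eyes
from h import *
s=eyes.get_image("scene")["img"]
cv2.imwrite("pics/r7.png",cv2.resize(s[100:220,270:400],None,fx=4,fy=4)[:,:,::-1])
E
```

```text
time: 26.7
tcp_pos: [0.549, -0.4193, 0.0453]
eef_rot: [-0.0, 3.141, -0.0]
ft_force: [0.1, -1.2, 2.1]
width: 0.039
gripper_force: 6.0
```

View pics/r7.png

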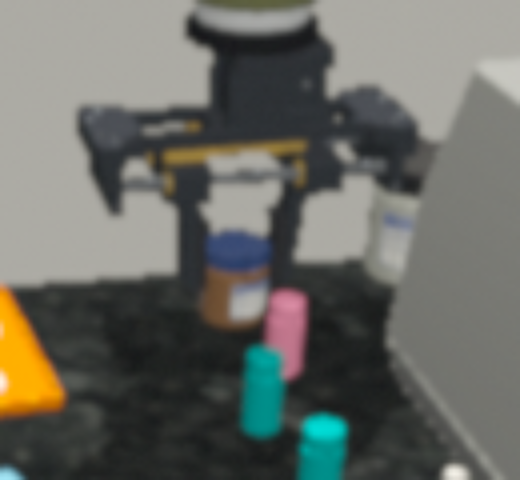

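The jar is gripped upright, at crop (237,285). I'll slide it left, loosen, go deeper and regrip.

```bash

python3 -m inch '{"linear":[[0,3,0],[0,10,0],[0,18,0],[0,26,0],[0,34,0],[0,39,0],[0,40,0],[0,40,0]],"spin":[0,0,0,0,0,0,0,0]}'
python3 -m inch '{"linear":[[0,0,0],[0,0,0],[0,0,0],[0,0,4],[0,0,9],[0,0,12],[0,0,12]],"spin":[0,0,0,0,0,0,0]}' 58
python3 -m inch '{"linear":[[0,0,0],[0,0,0],[0,0,0],[0,0,0],[0,0,0]],"spin":[0,0,0,0,0]}' 30 25
python3 -m inch '{"linear":[[0,0,-6],[0,0,-20],[0,0,-40],[0,0,-60],[0,0,-75],[0,0,-80],[0,0,-80]],"spin":[0,0,0,0,0,0,0]}'
python3 go.py 0.547 -0.2432 0.112 0
```

```text
time: 27.55
tcp_pos: [0.549, -0.3787, 0.0453]
eef_rot: [0.0, -3.142, -0.002]
ft_force: [-0.0, 2.2, 3.4]
width: 0.0392
gripper_force: 6.0
time: 28.25
tcp_pos: [0.5486, -0.379, 0.0324]
eef_rot: [0.0, -3.141, -0.001]
ft_force: [-0.2, -0.2, 0.0]
width: 0.0579
gripper_force: 0.0
time: 28.75
tcp_pos: [0.549, -0.3793, 0.0334]
eef_rot: [-0.0, 3.141, -0.0]
ft_force: [-0.7, -0.5, 1.8]
width: 0.0387
gripper_force: 25.0
time: 29.45
tcp_pos: [0.549, -0.3794, 0.1139]
eef_rot: [-0.0, 3.141, -0.001]
ft_force: [-0.4, 0.5, -0.9]
width: 0.0391
gripper_force: 25.0
shift [  2.  136.2   1.8] rotvec tool [-0.001  0.001  0.   ]
t 29.45 tcp [ 0.549  -0.3794  0.1139] w 0.0391 gf 25.0 q6 -2.35 F [-0.4  0.5 -0.9]
```

```bash

python3 -m inch '{"linear":[[0,12,0],[1,40,0],[1,72,0],[2,102,0],[2,125,0],[2,135,0],[2,136,0],[2,136,0]],"spin":[0,0,0,0,0,0,0,0]}'
python3 -m inch '{"linear":[[0,0,10],[0,0,30],[0,0,48],[0,0,60],[0,0,68],[0,0,71],[0,0,71]],"spin":[0,0,0,0,0,0,0]}'
python3 go.py 0.547 -0.2432 0.0395 0
```

```text
time: 30.25
tcp_pos: [0.5468, -0.2437, 0.113]
eef_rot: [0.0, -3.141, 0.0]
ft_force: [0.4, -0.2, -0.6]
width: 0.0388
gripper_force: 25.0
time: 30.95
tcp_pos: [0.5469, -0.2434, 0.0422]
eef_rot: [-0.0, 3.142, -0.0]
ft_force: [0.1, -0.7, -0.0]
width: 0.0392
gripper_force: 25.0
shift [-0.1  0.2  2.7] rotvec tool [-0.  0.  0.]
t 30.95 tcp [ 0.5469 -0.2434  0.0422] w 0.0392 gf 25.0 q6 -2.19 F [ 0.1 -0.7 -0. ]
```

Lower it, release, lift, retreat towards the robot's left, and look.

```bash

python3 -m inch '{"linear":[[0,0,1.5],[0,0,2.5],[0,0,2.5]],"spin":[0,0,0]}'
python3 -m inch '{"linear":[[0,0,0],[0,0,0],[0,0,0],[0,0,0],[0,0,-25],[0,0,-60],[0,0,-100],[0,0,-120]],"spin":[0,0,0,0,0,0,0,0]}' 58
python3 -m inch '{"linear":[[15,15,-10],[45,45,-30],[80,80,-50],[110,115,-60],[130,150,-60],[140,190,-60],[145,230,-60],[145,270,-60]],"spin":[0,0,0,0,0,0,0,0]}'
python3 -m inch '{"linear":[[0,40,0],[0,80,0],[0,100,0],[0,100,0]],"spin":[0,0,0,0]}'
python3 - <<'E'
from bench import eyes,sense
from h import *
t=eyes.get_image("top");s=eyes.get_image("scene")
cv2.imwrite("pics/f.png",np.hstack([cv2.resize(t["img"][110:250,180:370],None,fx=2,fy=2),cv2.resize(s["img"][140:280,170:360],None,fx=2,fy=2)])[:,:,::-1])
print("whites")
for c,st,_ in blobs(t["img"],(0,0,165),(180,60,255),(195,130,300,200)):print(c.round(1),st,[ray(t,c,z)[:2].round(4) for z in(.052,.068)])
for c,st,_ in blobs(t["img"],(112,80,50),(128,255,200),(240,125,300,170)):print("blue",c.round(1),st,ray(t,c,.056)[:2].round(4))
E
```

```text
time: 31.25
tcp_pos: [0.547, -0.2433, 0.04]
eef_rot: [-0.0, 3.141, -0.0]
ft_force: [-0.6, -0.4, -0.0]
width: 0.0388
gripper_force: 25.0
time: 32.05
tcp_pos: [0.5476, -0.2437, 0.1633]
eef_rot: [-0.001, 3.138, -0.004]
ft_force: [0.0, 0.5, 0.2]
width: 0.0575
gripper_force: 0.0
time: 32.85
tcp_pos: [0.4011, 0.0281, 0.2201]
eef_rot: [0.001, 3.141, -0.0]
ft_force: [0.2, 0.2, -0.6]
width: 0.0578
gripper_force: 0.0
time: 33.25
tcp_pos: [0.4015, 0.1285, 0.2198]
eef_rot: [-0.006, 3.141, 0.0]
ft_force: [-1.3, 0.1, -0.1]
width: 0.0579
gripper_force: 0.0
whites
[216.3 151. ] [203, 135, 29, 33, 711] [array([ 0.5357, -0.1229]), array([ 0.5322, -0.1243])]
[266.2 153.7] [255, 139, 26, 25, 253] [array([ 0.5312, -0.2377]), array([ 0.5278, -0.237 ])]
[229.3 178.4] [222, 171, 16, 16, 185] [array([ 0.4727, -0.1539]), array([ 0.4705, -0.1547])]
[269.1 178. ] [262, 171, 16, 15, 188] [array([ 0.4748, -0.2449]), array([ 0.4725, -0.244 ])]
[209.5 180.3] [202, 173, 16, 16, 191] [array([ 0.4676, -0.1089]), array([ 0.4654, -0.1107])]
blue [268.1 147.8] [261, 140, 16, 17, 205] [ 0.5443 -0.2418]
```

View pics/f.png

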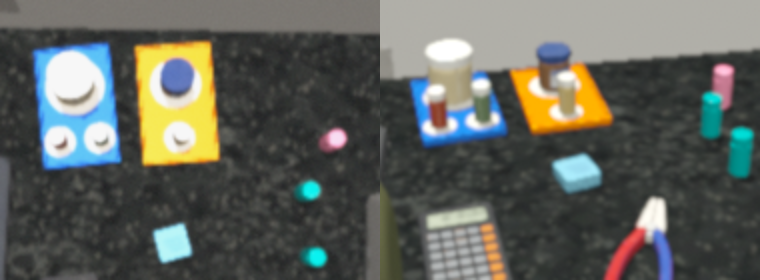

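The picture shows all five items upright on their discs. The blue lid is at (0.544,−0.242) against a target of (0.547,−0.243), the pad hasn't moved, and the arm is clear.

```bash
python3 -c "
from bench import order
print(order.sign_off())"
```

```text
the job is handed in; nothing more can be done
None
```

Both kits are made up and handed in: all five items were upright on their discs and released, with the pad untouched. The sign-off didn't return a verdict.

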